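# Put the spare vial block away and walk the heater back into its bay

### The arm

A 6-joint arm with a two-finger parallel gripper is mounted at the origin on the work surface. World frame = base frame: x ahead of the robot, y to its left, z up, the work surface at z = 0. Lengths are in m, angles in degrees, forces in N, time in s.
With the tool pointing down it reaches from about 0.3 to 0.825 m from the base axis. Payload 5.4 kg.
Tool frame: the origin (TCP) lies on the centre line of the jaws, within the pads' length; the fingertips stand 22 mm ahead of it and the grasp point (between the pads) lies 3 mm ahead of it; z points along the fingers, y is the line along which they close (so a half turn about z gives the same grasp; the last joint's range is limited). The gripper opens to 92 mm and grips with 3 to 60 N. Pads are 20 mm wide; open, the fingers measure 128 mm over their backs; the gripper's body (75 mm by 189 mm) begins 69 mm behind the grasp point.
Start: joints at [-81.538, 9.076, 91.501, -0, 79.423, -12.038], TCP at [0.201, -0.539, 0.237] pointing down, gripper open.
Joint ranges: [-166.64, 166.64], [-54.1, 131.32], [10.49, 154.53], [-73.88, 253.88], [9.74, 151.15], [-171.62, 171.62]. Speed limits (degrees/s): [147.25, 147.25, 180, 180, 180, 180].

### API

Orientations are given as a 3x3 rotation matrix whose columns are the frame's x, y, z axes.
In Python, from rig import r, get_image, get_calibration, masks_of, landmark_of gives the robot as it stands.
- The arm moves only by the tool servo_tool, never from a script. Its argument "commands" is a list of rows, each a list of 7 numbers: the shift along the tool's x, y, z in cm, then the turn, a rotation vector about the tool's x, y, z in rad, then the closure, from -1 (fully open) to 1 (shut). In form: [[dx, dy, dz, ax, ay, az, jaw], ...]. A call has 1 to 12 rows; each row shifts and turns the commanded pose from where the row before left it, along the tool's axes as they then stand; what a row does not reach is not made up. A row lasts 1/12 s, in which the tool goes at most 41.7 mm and 7.16 degrees, less where a joint would pass 70% of its speed; a pose out of reach is approached as far as the arm can. A call is refused whole if a number of a shift passes 4.17 or a number of a turn 0.125, either way. A call with a gripper value outside its range is refused whole. The fingers move at their own pace and stop on an object; the grip force is fixed at half the most. Time passes only in rows, so rows that do not move let the fingers close. It gives the time, the measured TCP pose, the force, the opening and the grip force at its end, in the units of the state.
- r.observe(): the state, without advancing time (a new reading comes with each control period).
- get_image(name): name is "scene" or "top" or "wrist"; returns the picture (480x640x3 uint8, blue, green, red); there is no depth.
- get_calibration(name): a dict with "K" (3x3 intrinsics, pixels), "camera_from_world" (4x4, takes a point from world to camera coordinates); the wrist camera has in their place "hand_eye" (4x4, takes a point from camera to tool coordinates, whose origin is the TCP and whose axes are the flange's). Camera axes: x right, y down, z forward; pixel columns grow to the right and rows downward; lengths in m; the calibration is good to about 2 mm. The wrist camera is an equidistant fisheye: a pixel r from the principal point sees the ray r / f radians off the axis. A picture is of the moment at which its call begins: read the wrist's pose just before it. get_calibration takes no time and is no camera call.
- r.close_job(): hands the job in; it is judged then, once.
Trained networks look in the newest picture that a camera, given by its name, has taken for a name from the list of things; names that differ only in an ending like _2 or _b are one class to them, and where a whole thing is asked for, a point or a joint stands for the part that bears it (a point fixed in the world has none). Each returns a list of dicts, best first, with "confidence" (0 to 1); they miss things now and then, are a little off and sometimes report something else, mostly with a low value. They report only what shows in the picture. A call takes as long as a camera call. They do not tell look-alikes from the thing itself.
- masks_of(camera, label): "mask" (480x640 bool, what is visible of it) and "pixel" ([row, column] in pixels, amid what is visible of it).
- landmark_of(camera, label): "pixel" ([row, column] in pixels: a listed point, or the origin of a listed thing).
The state is a dict: "clock": time; "qpos": joint angles; "qvel": joint speeds; "effort": joint torques, N m; "tcp_pos": TCP position; "tcp_rot": TCP orientation; "force": force on the tool from outside, world axes, zero at the start; "moment": the same for the moment, N m; "finger_gap": finger opening in m; "gripper_force": force on a finger pad.
Only numpy, scipy, OpenCV 4.12 (cv2) and the standard library are available. Lean on these libraries where they do the work, as an engineer would, in place of code of your own. Each camera call takes 0.05 s, during which the arm holds its last target. There are 200 camera calls.

### The job

Tidy up after a block change on the vial heater. Gently set the red vial block, which was left lying in the heater's bay, flat into its own tray, the one with the red label; then walk the heavy heater straight away from you into its bay with short pushes by turns on its two front corners, never lifting it, never letting it swing more than about 15 degrees out of square, and keeping off its front panel and clear hood. Finish with its back flush against the stop rail and its sides between the yellow tape marks, and leave everything else where it is.

Things in the scene. Friction and masses are not known exactly. Their poses are not given: they have to be found in the camera images.
- bay: Heater's parking bay (fixed): aluminium stop rail, 260 mm long (y), 28 mm high, and yellow tape flat on the bench. Origin at bench level, middle of the rail's face that looks to the robot; x from the heater into the rail, y to the left along it. Inner edges of the two side tapes at y = +115 and -115 mm. Home, the heater's origin is at x = -70, y = 0 mm (15 mm either side allowed).
- heater: Dry-block vial heater, white box, about 1.8 kg (weight, friction vary): 140 deep (x), 200 wide (y), housing top 68 mm up, on four corner feet. Origin on the bench under the housing's middle; x to its back, y to its left. Starts 115 to 130 mm short of the rail. A corner push (4 to 15 N) turns it as it goes: its middle goes a bit over half as far as that corner. It stops with the push.
- heater_corner_left (a point): Left front push place (grey patch), on the heater's front face 80 mm left of its middle, 42 mm above the bench. The flat face beside the panel spans 56 to 100 mm from the middle, 6 to 68 mm above the bench. Axes as the heater's.
- heater_corner_right (a point): The same at the right front corner, 80 mm right of the middle.
- heater_panel: The heater's delicate black front panel with display and keys, part of the heater: 112 mm wide, in the middle of the front face, standing 12 mm proud of it towards the robot (keys and knob up to 18 mm), from 15 to 65 mm above the bench. Same origin and axes as the heater. Not to be pushed on.
- heater_hood: The heater's clear plastic hood over a blue block, part of the heater: 94 mm (x) by 124 mm (y), its middle 12 mm behind the heater's middle, from 68 to 88 mm above the bench. Same origin and axes as the heater. Not to be pushed on.
- heater_back_left (a point): Point on the heater's back face, 85 mm left of the middle, 20 mm above the bench; at the rail's face (bay x = 0) when home.
- heater_back_right (a point): The same, 85 mm right of the middle.
- red_block_center (a point): Centre of the loose red vial block, half-way up: anodised aluminium, 80 long (x), 50 wide (y), 45 mm high (z), dark vial wells in its top, about 0.42 kg. Starts flat on the bench between heater and rail, long side roughly towards the rail; best gripped from above across its 50 mm width.
- tray_red: Red block's storage tray (fixed), grey with a red label tab on its +y side (out to y = 52 mm, rim height). Outside 102 (x) by 68 mm (y), 16 mm high; inside 94 by 60 mm, floor 4 mm thick, walls 12 mm above the floor. Origin under its middle, 8 mm above the bench; x along its length. A block seated in it, either way round, has its centre 26.5 mm above this origin.
- tray_blue: Like the red tray, with a blue label: empty, it belongs to the blue block that is in the heater. The three trays stand end to end, 107 mm apart, in varying order, on one grey board 8 mm thick.
- tray_yellow: Like the red tray, with a yellow label; its yellow block lies in it.
- yellow_block_center (a point): Centre of the yellow vial block, the same size as the red one, lying in its own tray; to be left alone.
- vial_rack: Bystander, loose: blue rack of small vials, 125 x 68 x 46 mm, right of the bay. Origin under its middle.
- solvent_bottle: Bystander, loose: amber bottle, 76 mm across, 170 mm high, behind the left end of the rail. Origin under its middle.
- standard_jar: Bystander, loose: glass jar, 60 mm across, 75 mm high, at the far left. Origin under its middle.
- syringe_case: Bystander, loose: black flat case with a syringe, 50 x 170 x 24 mm, behind the rail. Origin under its middle.
- flow_meter: Bystander, loose: grey and orange hand-held gas flow meter, 150 x 79 x 33 mm, at the right. Origin under its middle.
- column_wrench: Bystander, loose: steel wrench 150 mm long lying at the far left.
Mind the look-alikes: they are no part of the job. Leave any green look-alike of the part that bears red_block_center alone.

How it is judged (in metres and radians):
On the way:
1. the red block lies flat in the red-labelled tray, released (x of red_block_center in the frame of tray_red between -0.01 and 0.01 m and y of red_block_center in the frame of tray_red between -0.01 and 0.01 m and z of red_block_center in the frame of tray_red between 0.022 and 0.03 m and angle between red_block_center's own z axis and vertical below 0.06 rad and angle between the x axis of red_block_center and the x axis of tray_red, either way round below 0.2 rad and contact force between the fingers and red_block below 0.1 N and linear speed of red_block below 0.02 m/s), for 0.3 s.
At the end, for the whole second after the job is handed in: Heater flat in its bay: both ends of its back within 6 mm of the rail, under 3 degrees out of square, within 16 mm of the bay's middle line. Red block flat in the red tray, yellow block in the yellow one (within 10 mm of the tray's centre each way). All released and at rest (all of step 1 and x of each of heater_back_left, heater_back_right in the frame of bay above -0.006 m and y of heater in the frame of bay between -0.016 and 0.016 m and angle between the x axis of heater and the x axis of bay, either way round below 0.05 rad and angle between heater's own z axis and vertical below 0.03 rad and linear speed of heater below 0.01 m/s and x of yellow_block_center in the frame of tray_yellow between -0.01 and 0.01 m and y of yellow_block_center in the frame of tray_yellow between -0.01 and 0.01 m and z of yellow_block_center in the frame of tray_yellow between 0.022 and 0.03 m and angle between yellow_block_center's own z axis and vertical below 0.06 rad and angle between the x axis of yellow_block_center and the x axis of tray_yellow, either way round below 0.2 rad); the robot touches nothing.
It fails at once if the heater's front panel or hood is pushed (more than 3 N) (contact force between any of the fingers, the arm and heater_panel above 3 N or contact force between any of the fingers, the arm and heater_hood above 3 N).
It fails at once if the heater swings more than 20 degrees out of square with the bay, or is lifted or tipped (angle between the x axis of heater and the x axis of bay, either way round above 0.35 rad or height (world z) of heater above 0.012 m or angle between heater's own z axis and vertical above 0.1 rad).
It fails at once if the heater is pushed against the red block (contact force between heater and red_block above 3 N).
It fails at once if the red block is dropped: let go more than 20 mm above where it lies in a tray (height (world z) of red_block_center above 0.055 m and contact force between the fingers and red_block below 0.05 N).
It fails at once if the yellow block or a bystander is moved more than 20 mm or knocked over (distance of any of yellow_block_center, vial_rack, solvent_bottle, standard_jar, syringe_case, flow_meter, column_wrench from where it was at the start of the episode above 0.02 m).
It also fails if it takes over 64 s, if anything falls off the work surface, if the arm or the gripper's body presses on something with over 40 N, if the wrist force passes 120 N, or if a joint passes its speed limit or range.

## Working session

There is one attempt and no reset: what is moved stays moved. The work goes in short steps, Python scripts to look and compute and a tool call to move; the robot and the scene stay as the last step left them, time stands still between calls to the robot, and variables do not carry over. Pictures are saved under pics/ and viewed, at most 10 in all, crops included, and the job is handed in when it is done.

Besides the shell and the picture viewer there is one more tool, called by a JSON object that holds its "api" and its "payload". servo_tool: Moves the arm, as the interface text tells. Its arguments: {"type":"object","properties":{"commands":{"type":"array","items":{"type":"array","items":{"type":"number"}}}},"required":["commands"]}

```bash
mkdir -p pics; cat > h.py <<'E'
import numpy as np, cv2
from rig import r, get_image, get_calibration, masks_of, landmark_of
def ray(cam,px):  # px [row,col] -> origin, dir (world), for fixed cams
    c=get_calibration(cam); T=np.linalg.inv(c["camera_from_world"]); K=c["K"]
    d=np.linalg.inv(K)@[px[1],px[0],1]; d=T[:3,:3]@d
    return T[:3,3], d/np.linalg.norm(d)
def wray(px,s):
    c=get_calibration("wrist"); K=np.array(c["K"]); H=np.array(c["hand_eye"])
    u=np.array([(px[1]-K[0,2])/K[0,0],(px[0]-K[1,2])/K[1,1]]); th=np.linalg.norm(u)
    d=np.r_[u/max(th,1e-9)*np.sin(th),np.cos(th)]
    R=np.array(s["tcp_rot"]); p=np.array(s["tcp_pos"])
    return R@H[:3,3]+p, R@H[:3,:3]@d
def atz(o,d,z): return o+d*(z-o[2])/d[2]
def tri(rays):
    A=np.zeros((3,3));b=np.zeros(3)
    for o,d in rays:
        P=np.eye(3)-np.outer(d,d);A+=P;b+=P@o
    x=np.linalg.solve(A,b)
    return x,[np.linalg.norm((np.eye(3)-np.outer(d,d))@(x-o)) for o,d in rays]
E
python3 - <<'E'
from h import *
np.set_printoptions(precision=4,suppress=True)
for c in("scene","top","wrist"):
    cv2.imwrite(f"pics/{c}0.png",get_image(c)); print(c,get_calibration(c))
Z=dict(heater=0,heater_corner_left=.042,heater_corner_right=.042,heater_back_left=.02,heater_back_right=.02,red_block_center=.0225,tray_red=.008,tray_blue=.008,tray_yellow=.008,yellow_block_center=.0345,bay=0)
for n in Z:
  rr={}
  for c in("scene","top"):
    for l in landmark_of(c,n)[:3]:
      o,d=ray(c,l["pixel"]); rr.setdefault(c,(o,d)); print(n,c,np.round(l["pixel"]),round(l["confidence"],2),atz(o,d,Z[n]))
  if len(rr)==2: print("   tri",*tri(list(rr.values())))
s=r.observe(); print(s["tcp_rot"],s["clock"])
E
```

```text
scene {'K': array([[451.5077,   0.    , 327.537 ],
       [  0.    , 451.5077, 241.8058],
       [  0.    ,   0.    ,   1.    ]]), 'camera_from_world': array([[-0.7726,  0.6348, -0.0029,  0.4477],
       [ 0.4739,  0.5737, -0.668 , -0.2124],
       [-0.4225, -0.5175, -0.7441,  1.2652],
       [ 0.    ,  0.    ,  0.    ,  1.    ]])}
top {'K': array([[511.1671,   0.    , 317.1818],
       [  0.    , 511.1671, 235.1945],
       [  0.    ,   0.    ,   1.    ]]), 'camera_from_world': array([[ 0.0252, -0.9993,  0.0275, -0.0551],
       [-0.994 , -0.028 , -0.1058,  0.5729],
       [ 0.1065, -0.0247, -0.994 ,  1.2147],
       [ 0.    ,  0.    ,  0.    ,  1.    ]])}
wrist {'K': array([[371.6483,   0.    , 316.8329],
       [  0.    , 371.6483, 242.5867],
       [  0.    ,   0.    ,   1.    ]]), 'hand_eye': array([[ 0.0001, -0.9568, -0.2909,  0.084 ],
       [ 1.    ,  0.0002, -0.0001, -0.0006],
       [ 0.0002, -0.2909,  0.9568, -0.1494],
       [ 0.    ,  0.    ,  0.    ,  1.    ]])}
heater scene [225. 318.] 0.72 [ 0.5083 -0.1218  0.    ]
heater top [263. 349.] 0.75 [ 0.5092 -0.1222  0.    ]
[... 2073 characters left out ...]
oat64(0.0010169499584478966), np.float64(0.0010169499584479367)]
yellow_block_center scene [285. 444.] 0.76 [0.4347 0.2084 0.0345]
yellow_block_center top [292. 212.] 0.95 [0.4313 0.2077 0.0345]
yellow_block_center top [212. 370.] 0.44 [ 0.6346 -0.1666  0.0345]
   tri [0.4317 0.2077 0.0311] [np.float64(0.0007396503685181658), np.float64(0.0007396503685180852)]
bay scene [254. 249.] 0.58 [ 0.691 -0.151  0.   ]
bay top [191. 356.] 0.85 [ 0.6921 -0.1366  0.    ]
bay top [203. 215.] 0.53 [0.6513 0.2171 0.    ]
   tri [ 0.6928 -0.1378  0.0125] [np.float64(0.003947765875955653), np.float64(0.003947765875955824)]
[[ 0.9367  0.3502  0.    ]
 [ 0.3502 -0.9367 -0.    ]
 [ 0.      0.     -1.    ]] 1.25
```

View pics/top0.png

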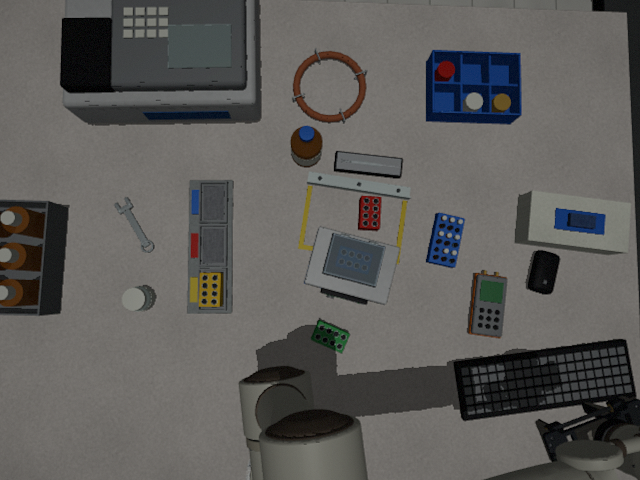

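View pics/scene0.png

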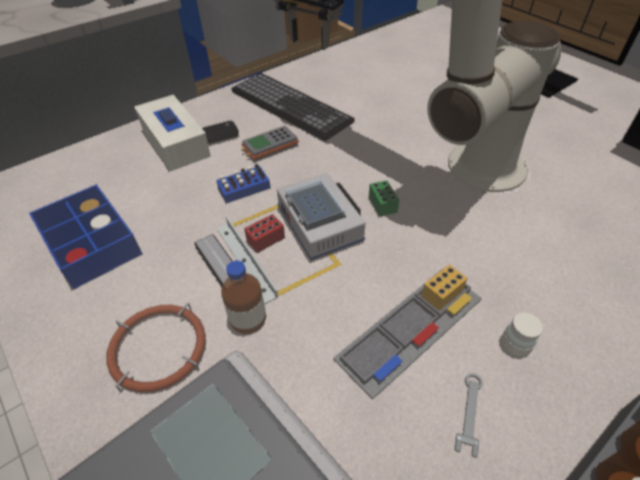

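Top view: the red-block candidates are the red one at (213,370), between heater and rail, and the green look-alike at (337,329). The yellow block at (290,210) is in its own tray. I choose the red one at (213,370). The red-labelled tray is the middle one, at about (246,210). Next come a close crop and the yaws.

```bash
python3 - <<'E'
from h import *
np.set_printoptions(precision=4,suppress=True)
im=cv2.imread("pics/top0.png")
cv2.imwrite("pics/crop1.png",cv2.resize(im[165:320,180:420],None,fx=3.3,fy=3.3,interpolation=cv2.INTER_CUBIC))
hsv=cv2.cvtColor(im,cv2.COLOR_BGR2HSV)
g=lambda p,z: atz(*ray("top",p),z)[:2]
def rect(lo,hi,box,z,name):
    m=cv2.inRange(hsv,np.array(lo),np.array(hi)); k=np.zeros_like(m); a,b,c,d=box; k[a:b,c:d]=m[a:b,c:d]
    k=cv2.morphologyEx(k,cv2.MORPH_CLOSE,np.ones((7,7)))
    ys,xs=np.nonzero(k); P=np.array([g((y,x),z) for y,x in zip(ys,xs)],np.float32)
    R=cv2.minAreaRect(P); bp=cv2.boxPoints(R); e=max((bp[1]-bp[0],bp[2]-bp[1]),key=np.linalg.norm)
    print(name,len(P),"c",np.array(R[0]),"size",np.array(R[1]),"yaw",np.degrees(np.arctan(e[1]/e[0])),"mean",P.mean(0))
redm=im[:,:,2].astype(int)-im[:,:,1]>60
hsv2=hsv.copy(); hsv2[~redm]=0; h0=hsv; 
hsv=hsv2
rect([0,90,40],[180,255,255],(190,235,350,390),.045,"red block")
rect([0,90,40],[180,255,255],(230,262,185,200),.024,"red label")
hsv=h0
rect([18,90,60],[35,255,255],(262,312,195,228),.057,"yellow block")
rect([100,110,40],[130,255,255],(185,220,185,203),.024,"blue label")
rect([18,90,60],[35,255,255],(262,312,185,198),.024,"yellow label")
# labels -> tray line; yellow tapes
m=cv2.inRange(hsv,np.array([18,70,60]),np.array([35,255,255]))
for nm,(a,b,c,d) in dict(ltape=(190,245,298,316),rtape=(200,252,396,412)).items():
    ys,xs=np.nonzero(m[a:b,c:d]); P=np.array([g((y+a,x+c),0) for y,x in zip(ys,xs)],np.float32)
    v=cv2.fitLine(P,cv2.DIST_HUBER,0,.001,.001).ravel(); print(nm,len(P),v[2:],"yaw",np.degrees(np.arctan(v[1]/v[0])),P.min(0),P.max(0))
E
```

```text
red block 641 c [ 0.6331 -0.1663] size [0.0786 0.0488] yaw 0.69588155 mean [ 0.633  -0.1659]
red label 165 c [0.5415 0.2588] size [0.0563 0.0145] yaw 2.8612714 mean [0.5419 0.2589]
yellow block 856 c [0.4373 0.2151] size [0.0802 0.0585] yaw 2.5915031 mean [0.4375 0.2141]
blue label 169 c [0.6496 0.263 ] size [0.0574 0.0171] yaw 2.849516 mean [0.6496 0.2618]
yellow label 200 c [0.4364 0.2547] size [0.0579 0.0168] yaw 2.861236 mean [0.4363 0.2546]
ltape 285 [ 0.6226 -0.0088] yaw -7.380446 [ 0.5542 -0.0224] [0.6917 0.0046]
rtape 248 [ 0.612  -0.2518] yaw -6.866933 [ 0.5435 -0.2655] [ 0.6732 -0.2385]
```

View pics/crop1.png

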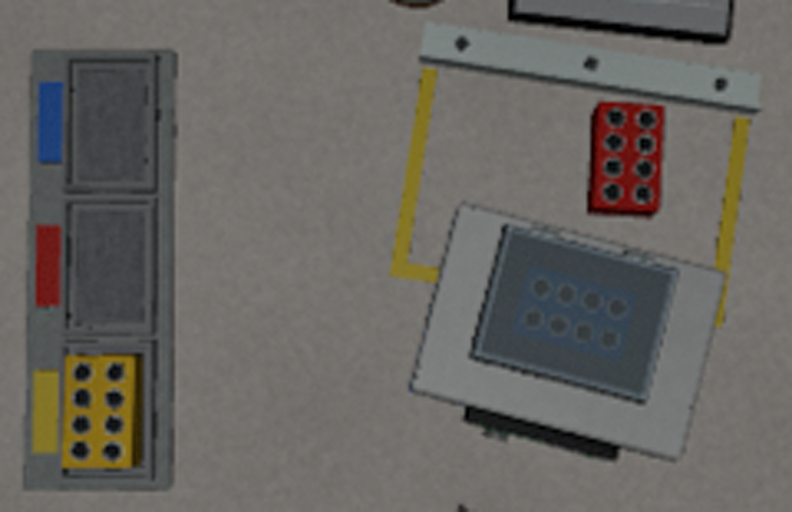

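Crop: the block at about (157,627) is red with 8 wells, lying in the bay, so it's the right one. The heater is about 13° clockwise. The red tray's middle is at about (265,110). Moving above the red block.

{"api": "servo_tool", "payload": {"commands": [[2.97,-1.1,0.2,0,0,0,-1],[2.97,-1.1,0.2,0,0,0,-1],[2.97,-1.1,0.2,0,0,0,-1],[2.97,-1.1,0.2,0,0,0,-1],[2.97,-1.1,0.2,0,0,0,-1],[2.97,-1.1,0.2,0,0,0,-1],[2.97,-1.1,0.2,0,0,0,-1],[2.97,-1.1,0.2,0,0,0,-1],[2.97,-1.1,0.2,0,0,0,-1],[2.97,-1.1,0.2,0,0,0,-1],[2.97,-1.1,0.2,0,0,0,-1],[2.97,-1.1,0.2,0,0,0,-1]]}}

```text
clock: 2.25
tcp_pos: [0.4901, -0.2889, 0.2126]
tcp_rot: [[0.937, 0.35, 0.0], [0.35, -0.937, -0.0], [0.0, 0.0, -1.0]]
force: [-0.1, 0.1, -0.4]
finger_gap: 0.0918
gripper_force: 0.0
```

{"api": "servo_tool", "payload": {"commands": [[2.97,-1.1,0.2,0,0,0,-1],[2.97,-1.1,0.2,0,0,0,-1],[2.97,-1.1,0.2,0,0,0,-1],[2.97,-1.1,0.2,0,0,0,-1],[2.97,-1.1,0.2,0,0,0,-1],[2.97,-1.1,0.2,0,0,0,-1],[0,0,0,0,0,0.0864,-1],[0,0,0,0,0,0.0864,-1],[0,0,0,0,0,0.0864,-1],[0,0,0,0,0,0.0864,-1],[0,0,0,0,0,0,-1]]}}

```text
clock: 3.17
tcp_pos: [0.6328, -0.1658, 0.2005]
tcp_rot: [[1.0, 0.01, -0.0], [0.01, -1.0, 0.0], [-0.0, -0.0, -1.0]]
force: [0.7, 0.8, -0.1]
finger_gap: 0.0921
gripper_force: 0.0
```

```bash
cat >> h.py <<'E'
np.set_printoptions(precision=4,suppress=True)
def wmask_rect(im,s,m,z,name):
    m=cv2.morphologyEx(m.astype(np.uint8),cv2.MORPH_CLOSE,np.ones((15,15)))
    n,l,st,_=cv2.connectedComponentsWithStats(m); i=1+st[1:,4].argmax(); ys,xs=np.nonzero(l==i)
    P=np.array([atz(*wray((y,x),s),z)[:2] for y,x in zip(ys[::3],xs[::3])],np.float32)
    R=cv2.minAreaRect(P); bp=cv2.boxPoints(R); e=max((bp[1]-bp[0],bp[2]-bp[1]),key=np.linalg.norm)
    print(name,len(P),"c",np.array(R[0]),"size",np.array(R[1]),"yaw",np.degrees(np.arctan(e[1]/e[0])),"mean",P.mean(0))
def st():
    s=r.observe(); R=np.array(s["tcp_rot"]); print("t",s["clock"],"tcp",s["tcp_pos"],"yaw",np.degrees(np.arctan2(R[1,0],R[0,0])),"F",s["force"],"gap",s["finger_gap"]); return s
E
python3 - <<'E'
from h import *
s=st(); im=get_image("wrist"); cv2.imwrite("pics/w1.png",im)
I=im.astype(int); m=(I[:,:,2]-I[:,:,1]>40)&(I[:,:,2]-I[:,:,0]>40)
wmask_rect(im,s,m,.045,"red")
for n,z in (("red_block_center",.0225),("bay",0),("heater_back_left",.02),("heater_back_right",.02)):
    for l in landmark_of("wrist",n)[:2]: print(n,np.round(l["pixel"]),round(l["confidence"],2),atz(*wray(l["pixel"],s),z))
E
```

```text
t 3.1667 tcp [ 0.6328 -0.1658  0.2005] yaw 0.5859447949998672 F [ 0.6885  0.8372 -0.0915] gap 0.09211623015100363
red 1851 c [ 0.6369 -0.1641] size [0.0497 0.0851] yaw -2.439624 mean [ 0.6381 -0.1638]
red_block_center [225. 317.] 0.97 [ 0.6338 -0.1651  0.0225]
red_block_center [450. 249.] 0.86 [ 0.3349 -0.0797  0.0225]
bay [158. 288.] 0.67 [ 0.6924 -0.1368  0.    ]
bay [290.  22.] 0.35 [0.539  0.2294 0.    ]
heater_back_left [270. 204.] 0.57 [ 0.5873 -0.0546  0.02  ]
heater_back_left [279. 489.] 0.41 [ 0.5788 -0.3441  0.02  ]
heater_back_right [309. 374.] 0.74 [ 0.5476 -0.2227  0.02  ]
heater_back_right [210.   4.] 0.22 [0.6531 0.2105 0.02  ]
```

View pics/w1.png

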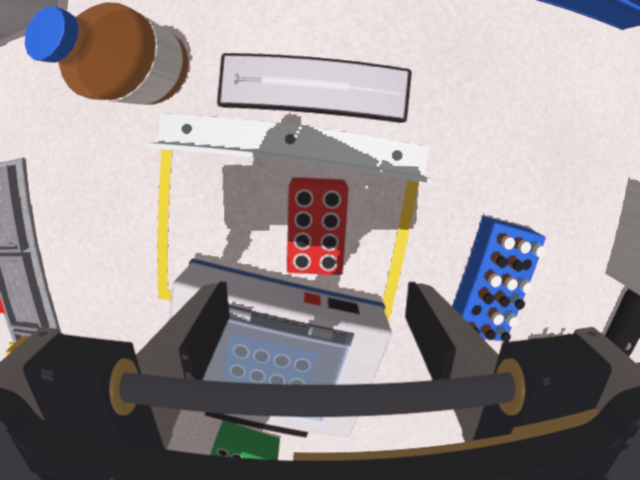

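The wrist view shows the red block at (225,317) between the open fingers, with the heater's back below it and clear of the fingers. Descending to grip high enough that the fingertips stay above the tray rim later.

{"api": "servo_tool", "payload": {"commands": [[0.1,-0.08,2.4,0,0,0.02,-1],[0,0,2.6,0,0,0,-1],[0,0,2.6,0,0,0,-1],[0,0,2.6,0,0,0,-1],[0,0,2.4,0,0,0,-1],[0,0,2.0,0,0,0,-1],[0,0,1.4,0,0,0,-1],[0,0,0,0,0,0,-1],[0,0,0,0,0,0,0.1],[0,0,0,0,0,0,0.1],[0,0,0,0,0,0,0.5],[0,0,0,0,0,0,0.5]]}}

```text
clock: 4.42
tcp_pos: [0.6349, -0.1656, 0.0424]
tcp_rot: [[1.0, -0.008, 0.003], [-0.008, -1.0, -0.001], [0.003, 0.001, -1.0]]
force: [0.7, -0.9, 0.3]
finger_gap: 0.0673
gripper_force: 0.0
```

{"api": "servo_tool", "payload": {"commands": [[0,0,0,0,0,0,0.5],[0,0,0,0,0,0,0.5],[0,0,0,0,0,0,0.5]]}}

```text
clock: 4.67
tcp_pos: [0.634, -0.1652, 0.0411]
tcp_rot: [[1.0, -0.008, 0.001], [-0.008, -1.0, -0.0], [0.001, 0.0, -1.0]]
force: [0.5, 0.7, 1.9]
finger_gap: 0.05
gripper_force: 29.8
```

{"api": "servo_tool", "payload": {"commands": [[0,0,-0.8,0,0,0,0.5],[0,0,-1.8,0,0,0,0.5],[0,0,-2.6,0,0,0,0.5],[0,0,-2.6,0,0,0,0.5],[0,0,-2.6,0,0,0,0.5],[0,-0.5,-2.6,0,0,0,0.5],[0,-1.9,0,0,0,0,0.5],[-0.5,-2.8,0,0,0,0,0.5],[-0.8,-3.0,0,0,0,0,0.5],[-0.8,-3.0,0,0,0,0,0.5],[-0.8,-3.0,0,0,0,0,0.5],[-0.8,-3.0,0,0,0,0,0.5]]}}

```text
clock: 5.67
tcp_pos: [0.5966, 0.0087, 0.1698]
tcp_rot: [[1.0, -0.008, -0.002], [-0.008, -1.0, 0.0], [-0.002, -0.0, -1.0]]
force: [1.0, 0.6, -4.7]
finger_gap: 0.0498
gripper_force: 29.8
```

{"api": "servo_tool", "payload": {"commands": [[-0.8,-3.0,0,0,0,0,0.5],[-0.8,-3.0,0,0,0,0,0.5],[-0.8,-3.0,0,0,0,0,0.5],[-0.8,-3.0,0,0,0,0,0.5],[-0.8,-3.0,0,0,0,0,0.5],[-0.8,-3.0,0,0,0,0,0.5],[-0.45,-2.2,0,0,0,-0.02,0.5],[-0.4,-1.0,0,0,0,-0.038,0.5],[0,0,0,0,0,0,0.5],[0,0,0,0,0,0,0.5]]}}

```text
clock: 6.5
tcp_pos: [0.5426, 0.2192, 0.1701]
tcp_rot: [[0.999, 0.051, -0.001], [0.051, -0.999, -0.001], [-0.001, 0.001, -1.0]]
force: [-1.0, -0.2, -4.4]
finger_gap: 0.0501
gripper_force: 29.8
```

```bash
python3 - <<'E'
from h import *
s=st(); im=get_image("wrist"); cv2.imwrite("pics/w2.png",im)
for c in("wrist","scene","top"):
  if c!="wrist": get_image(c)
  for n,z in (("red_block_center",s["tcp_pos"][2]-.0186),("tray_red",.008),("tray_blue",.008),("tray_yellow",.008),("yellow_block_center",.0345)):
    for l in landmark_of(c,n)[:1]: print(c,n,np.round(l["pixel"]),round(l["confidence"],2),atz(*(wray(l["pixel"],s) if c=="wrist" else ray(c,l["pixel"])),z))
E
```

```text
t 6.5 tcp [0.5426 0.2192 0.1701] yaw 2.918901516333901 F [-1.0372 -0.2417 -4.3943] gap 0.0500975708372876
wrist red_block_center [306. 320.] 0.78 [0.5419 0.2189 0.1515]
wrist tray_red [228. 321.] 0.56 [0.5449 0.2167 0.008 ]
wrist tray_blue [103. 322.] 0.55 [0.6513 0.2211 0.008 ]
scene red_block_center [279. 420.] 0.89 [0.5415 0.2163 0.1515]
scene tray_red [325. 410.] 0.89 [0.5462 0.2231 0.008 ]
scene tray_blue [355. 372.] 0.78 [0.6503 0.2223 0.008 ]
scene tray_yellow [221. 320.] 0.73 [ 0.503  -0.1234  0.008 ]
scene yellow_block_center [286. 446.] 0.8 [0.4343 0.2131 0.0345]
top red_block_center [334. 327.] 0.95 [ 0.348  -0.0636  0.1515]
top tray_red [243. 211.] 0.79 [0.5502 0.2211 0.008 ]
top tray_blue [202. 213.] 0.84 [0.6519 0.22   0.008 ]
top tray_yellow [288. 209.] 0.67 [0.4401 0.2203 0.008 ]
```

View pics/w2.png

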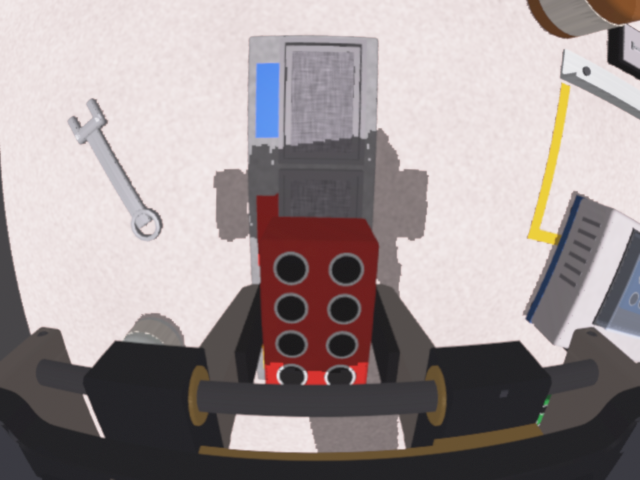

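Wrist view: the held block is at about (306,320), over the red label at (230,266) and the red tray. The blue tray's inner corners are at about (44,287) and (44,362), and the red tray's far inner wall is at about row 168. Refining the tray centre from those edges.

```bash
python3 - <<'E'
from h import *
s=r.observe(); im=cv2.imread("pics/w2.png"); g=cv2.cvtColor(im,cv2.COLOR_BGR2GRAY)
for p in [(44,287),(44,362),(168,278),(168,363),(100,284),(100,364),(37,250),(38,378),(210,278),(210,364)]:
    print(p,atz(*wray(p,s),.024))
for row in(80,100,120,190): print(row,g[row,240:385:1].tolist())
print(g[30:200,325].tolist())
E
```

```text
(44, 287) [0.6978 0.2518 0.024 ]
(44, 362) [0.7012 0.1931 0.024 ]
(168, 278) [0.5972 0.2544 0.024 ]
(168, 363) [0.6007 0.1866 0.024 ]
(100, 284) [0.6518 0.2518 0.024 ]
(100, 364) [0.6553 0.1893 0.024 ]
(37, 250) [0.7037 0.2817 0.024 ]
(38, 378) [0.7077 0.1806 0.024 ]
(210, 278) [0.5629 0.2534 0.024 ]
(210, 364) [0.5664 0.1832 0.024 ]
80 [224, 226, 226, 226, 225, 225, 223, 207, 175, 165, 169, 171, 171, 171, 170, 165, 155, 142, 138, 138, 138, 138, 139, 138, 138, 139, 138, 138, 139, 140, 140, 140, 140, 140, 140, 140, 140, 140, 151, 171, 176, 177, 177, 164, 120, 94, 118, 156, 174, 176, 173, 161, 155, 155, 147, 142, 146, 150, 153, 153, 150, 152, 157, 161, 160, 157, 157, 159, 159, 157, 156, 156, 152, 148, 146, 142, 135, 136, 142, 149, 149, 145, 143, 141, 139, 140, 143, 150, 157, 158, 154, 150, 148, 149, 147, 149, 149, 148, 147, 146, 145, 148, 149, 151, 150, 148, 145, 143, 145, 145, 145, 144, 142, 133, 141, 167, 175, 174, 169, 146, 110, 129, 164, 173, 174, 174, 174, 176, 178, 180, 182, 184, 185, 184, 183, 179, 169, 178, 219, 229, 229, 229, 230, 231, 232]
100 [227, 226, 226, 227, 229, 231, 2
[... 2119 characters left out ...]
72, 173, 171, 160, 141, 136, 136, 141, 148, 146, 145, 147, 149, 147, 144, 145, 149, 153, 152, 149, 155, 163, 162, 151, 145, 143, 141, 139, 143, 148, 148, 142, 140, 141, 141, 140, 143, 148, 154, 157, 155, 153, 148, 143, 144, 143, 138, 138, 142, 143, 143, 145, 148, 146, 141, 139, 142, 144, 145, 148, 151, 153, 155, 154, 149, 149, 152, 155, 155, 153, 153, 150, 152, 153, 151, 153, 157, 158, 156, 153, 150, 151, 153, 153, 151, 151, 154, 155, 155, 155, 146, 124, 111, 104, 93, 84, 81, 82, 85, 85, 82, 80, 80, 81, 81, 83, 82, 82, 81, 79, 79, 79, 80, 81, 82, 83, 88, 93, 92, 91, 86, 78, 77, 79, 81, 82, 81, 81, 81, 81, 81, 78, 73, 70, 69, 71, 74, 77, 74, 74, 75, 76, 77, 77, 77, 80, 83, 83, 83, 86, 90, 88]
```

{"api": "servo_tool", "payload": {"commands": [[0.28,0.23,1.0,0,0,0,0.5],[0,0,2.0,0,0,0,0.5],[0,0,2.2,0,0,0,0.5],[0,0,2.2,0,0,0,0.5],[0,0,1.6,0,0,0,0.5],[0,0,1.0,0,0,0,0.5],[0,0,0,0,0,0,0.5],[0,0,0,0,0,0,0.5]]}}

```text
clock: 8.07
tcp_pos: [0.5459, 0.2173, 0.0703]
tcp_rot: [[0.999, 0.05, -0.001], [0.05, -0.999, -0.0], [-0.001, 0.0, -1.0]]
force: [0.8, 0.2, -4.4]
finger_gap: 0.0498
gripper_force: 29.8
```

{"api": "servo_tool", "payload": {"commands": [[0,0,0.3,0,0,0,0.5],[0,0,0.3,0,0,0,0.5],[0,0,0.2,0,0,0,0.5],[0,0,0,0,0,0,0.5]]}}

```text
clock: 8.4
tcp_pos: [0.546, 0.2174, 0.0627]
tcp_rot: [[0.999, 0.05, 0.0], [0.05, -0.999, 0.0], [0.0, -0.0, -1.0]]
force: [0.3, 0.3, -4.3]
finger_gap: 0.0498
gripper_force: 29.8
```

{"api": "servo_tool", "payload": {"commands": [[0,0,0.25,0,0,0,0.5],[0,0,0.25,0,0,0,0.5],[0,0,0.2,0,0,0,0.5],[0,0,0.15,0,0,0,0.5],[0,0,0.1,0,0,0,0.5],[0,0,0,0,0,0,0.5]]}}

```text
clock: 8.9
tcp_pos: [0.546, 0.2174, 0.0532]
tcp_rot: [[0.999, 0.05, -0.0], [0.05, -0.999, -0.0], [-0.0, 0.0, -1.0]]
force: [0.7, -0.4, -4.1]
finger_gap: 0.0499
gripper_force: 29.8
```

Nearly seated. Going down a hair more, then release and rise.

{"api": "servo_tool", "payload": {"commands": [[0,0,0.08,0,0,0,0.5],[0,0,0.06,0,0,0,0.5],[0,0,0,0,0,0,0.5]]}}

```text
clock: 9.15
tcp_pos: [0.5461, 0.2174, 0.0531]
tcp_rot: [[0.999, 0.05, -0.0], [0.05, -0.999, -0.0], [-0.0, 0.0, -1.0]]
force: [-4.9, -1.6, 7.0]
finger_gap: 0.0498
gripper_force: 29.8
```

{"api": "servo_tool", "payload": {"commands": [[0,0,0,0,0,0,-0.4],[0,0,0,0,0,0,-0.4],[0,0,0,0,0,0,-0.4],[0,0,0,0,0,0,-0.4],[0,0,-1.5,0,0,0,-0.4],[0,0,-2.5,0,0,0,-0.4],[0,0,-3,0,0,0,-0.4],[0,0,-3,0,0,0,-0.4],[0,0,-3,0,0,0,-0.4],[0,0,-1,0,0,0,-0.4],[0,0,0,0,0,0,-0.4]]}}

```text
clock: 10.07
tcp_pos: [0.5481, 0.2178, 0.1952]
tcp_rot: [[0.999, 0.05, 0.007], [0.05, -0.999, 0.001], [0.007, -0.001, -1.0]]
force: [0.5, 0.2, -0.5]
finger_gap: 0.0646
gripper_force: 0.0
```

```bash
python3 - <<'E'
from h import *
s=st(); 
for c in("wrist","scene","top"):
  im=get_image(c); cv2.imwrite(f"pics/{c}3.png",im)
  for n,z in (("red_block_center",.0345),("tray_red",.008),("heater",0),("heater_corner_left",.042),("heater_corner_right",.042),("heater_back_left",.02),("heater_back_right",.02),("bay",0)):
    for l in landmark_of(c,n)[:2]: print(c,n,np.round(l["pixel"]),round(l["confidence"],2),atz(*(wray(l["pixel"],s) if c=="wrist" else ray(c,l["pixel"])),z))
E
```

```text
t 10.0667 tcp [0.5481 0.2178 0.1952] yaw 2.875177222759297 F [ 0.5054  0.1586 -0.4577] gap 0.06457236543854113
wrist red_block_center [237. 318.] 0.75 [0.5438 0.2173 0.0345]
wrist red_block_center [173. 129.] 0.62 [0.5962 0.393  0.0345]
wrist heater [275. 588.] 0.7 [ 0.5042 -0.1178  0.    ]
wrist heater_corner_left [330. 543.] 0.55 [ 0.4551 -0.0308  0.042 ]
wrist heater_corner_right [351. 618.] 0.88 [ 0.4141 -0.1811  0.042 ]
wrist heater_back_left [205. 578.] 0.89 [ 0.5904 -0.0569  0.02  ]
wrist bay [120. 623.] 0.62 [ 0.6973 -0.1359  0.    ]
scene red_block_center [315. 409.] 0.95 [0.5449 0.213  0.0345]
scene red_block_center [199. 382.] 0.66 [ 0.3503 -0.0653  0.0345]
scene tray_red [323. 409.] 0.81 [0.5441 0.2167 0.008 ]
scene tray_red [204. 279.] 0.3 [ 0.545  -0.2374  0.008 ]
scene heater [220. 322.] 0.68 [ 0.4924 -0.1293  0.    ]
scene heater_corner_left [222. 360.] 0.8 [ 0.4522 -0.0346  0.042 ]
scene heater_corner_right [184. 329.] 0.66 [ 0.4208 -0.1875  0.042 ]
scene heater_back_left [251. 308.] 0.73 [ 0.5908 -0.0575  0.02  ]
scene heater_back_right [204. 277.] 0.55 [ 0.5553 -0.2298  0.02  ]
scene bay [256. 249.] 0.82 [ 0.6941 -0.1465  0.    ]
scene bay [253. 307.] 0.18 [ 0.5842 -0.0683 -0.    ]
top red_block_center [247. 210.] 0.95 [0.5372 0.2175 0.0345]
top red_block_center [334. 330.] 0.86 [ 0.337  -0.0765  0.0345]
top tray_red [245. 213.] 0.72 [0.5444 0.2152 0.008 ]
top tray_red [298. 144.] 0.47 [0.4103 0.3755 0.008 ]
top heater [263. 350.] 0.71 [ 0.5105 -0.1252  0.    ]
top heater_corner_left [284. 310.] 0.86 [ 0.4545 -0.0243  0.042 ]
top heater_corner_right [303. 376.] 0.85 [ 0.4136 -0.1837  0.042 ]
top heater_back_left [230. 326.] 0.57 [ 0.5898 -0.0602  0.02  ]
top heater_back_left [282. 311.] 0.28 [ 0.4607 -0.0281  0.02  ]
top bay [191. 360.] 0.76 [ 0.6918 -0.1452  0.    ]
```

View pics/wrist3.png

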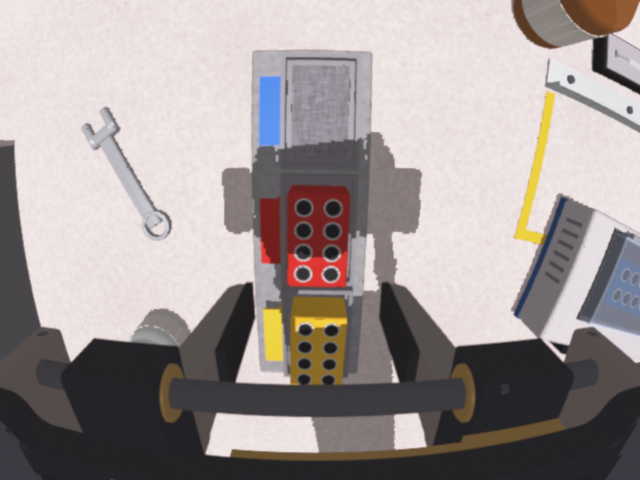

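The red block sits square inside the red tray, at (237,318), and is released. The yellow block at (340,318) is undisturbed. Next I shut the fingers, turn the tool so its y lies along the bay's x, and go to the front of the heater's right corner, since the heater is about 6° clockwise of square.

{"api": "servo_tool", "payload": {"commands": [[-1.5,3.26,0,0,0,0,1],[-1.5,3.26,0,0,0,0,1],[-1.5,3.26,0,0,0,0,1],[-1.5,3.26,0,0,0,0,1],[-1.5,3.26,0,0,0,0,1],[-1.5,3.26,0,0,0,0,1],[-1.5,3.26,0,0,0,0,1],[-1.5,3.26,0,0,0,0,1],[-1.5,3.26,0,0,0,0,1],[-1.5,3.26,0,0,0,0,1],[-1.5,3.26,0,0,0,0,1],[-1.5,3.26,0,0,0,0,1]]}}

```text
clock: 12.42
tcp_pos: [0.3849, -0.1838, 0.192]
tcp_rot: [[0.999, 0.05, 0.001], [0.05, -0.999, -0.001], [0.001, 0.001, -1.0]]
force: [0.6, -0.9, -0.7]
finger_gap: 0.0007
gripper_force: 0.0
```

{"api": "servo_tool", "payload": {"commands": [[0,0,0,0,0,-0.1163,1],[0,0,0,0,0,-0.1163,1],[0,0,0,0,0,-0.1163,1],[0,0,0,0,0,-0.1163,1],[0,0,0,0,0,-0.1163,1],[0,0,0,0,0,-0.1163,1],[0,0,0,0,0,-0.1163,1],[0,0,0,0,0,-0.1163,1],[0,0,0,0,0,-0.1163,1],[0,0,0,0,0,-0.1163,1],[0,0,0,0,0,-0.1163,1],[0,0,0,0,0,-0.1163,1]]}}

```text
clock: 13.42
tcp_pos: [0.3858, -0.1824, 0.1918]
tcp_rot: [[0.119, 0.993, 0.0], [0.993, -0.119, -0.0], [-0.0, 0.0, -1.0]]
force: [0.7, 0.3, 0.1]
finger_gap: 0.0005
gripper_force: 0.0
```

```bash
cat >> h.py <<'E'
B=np.array([.6925,-.140]); BX=np.array([.9923,-.1236]); BY=np.array([.1236,.9923])
def bay(p): d=np.array(p[:2])-B; return np.array([d@BX,d@BY])*1000
HP=dict(heater=(0,0,0),heater_corner_left=(-70,80,42),heater_corner_right=(-70,-80,42),heater_back_left=(70,85,20),heater_back_right=(70,-85,20))
def heater(cams=("scene","top","wrist"),v=True):
    # robust fit of heater pose (bay mm, yaw) to landmarks
    from scipy.optimize import least_squares
    s=st(); t=np.array(s["tcp_pos"]); print("tcp bay",bay(t),t[2]); obs=[]
    for c in cams:
        cv2.imwrite(f"pics/{c}_{s['clock']:.1f}.png",get_image(c))
        for n,q in HP.items():
            for l in landmark_of(c,n)[:1]:
                if l["confidence"]<.4: continue
                p=bay(atz(*(wray(l["pixel"],s) if c=="wrist" else ray(c,l["pixel"])),q[2]/1000)); obs.append((c,n,p,l["confidence"]))
    def f(x):
        a=x[2]; R=np.array([[np.cos(a),-np.sin(a)],[np.sin(a),np.cos(a)]])
        return np.concatenate([(x[:2]+R@np.array(HP[n][:2])-p)*w for c,n,p,w in obs])
    x=least_squares(f,[-150,0,0],loss="soft_l1",f_scale=3).x
    e=f(x).reshape(-1,2)
    for o,k in zip(obs,e): 
        if v: print("  ",o[0],o[1],o[2],"res",k)
    a=x[2];R=np.array([[np.cos(a),-np.sin(a)],[np.sin(a),np.cos(a)]])
    print("HEATER bay",x[:2],"yaw",np.degrees(a),{n:np.round(x[:2]+R@np.array(q[:2]),1) for n,q in HP.items()})
E
python3 -c "
from h import *
heater()"
```

```text
t 13.4167 tcp [ 0.3858 -0.1824  0.1918] yaw 83.16612484588326 F [0.7297 0.2942 0.1153] gap 0.0004673539447293136
tcp bay [-299.076  -79.94 ] 0.19181504206207142
   scene heater [-190.629  -14.243] res [-0.8947  5.3979]
   scene heater_corner_left [-259.6918   73.8489] res [5.4203 3.6995]
   scene heater_corner_right [-268.4771  -79.5534] res [-1.5744 -0.4184]
   scene heater_back_left [-113.229    67.1096] res [0.4884 0.7299]
   scene heater_back_right [-125.5682 -107.0531] res [-5.6112  5.9022]
   top heater [-195.3626   -8.4039] res [2.1438 0.0161]
   top heater_corner_left [-250.7819   84.3351] res [-1.2711 -4.9202]
   top heater_corner_right [-273.3007  -82.4483] res [3.0228 2.3518]
   top heater_back_left [-114.9374   69.2833] res [ 2.3015 -1.0038]
   wrist heater [-190.9455   -3.5592] res [-0.5839 -4.2867]
   wrist heater_corner_left [-248.0555   83.7939] res [-2.6291 -3.0764]
   wrist heater_corner_right [-270.8148  -76.8737] res [ 0.5501 -2.5936]
HEATER bay [-191.6016   -8.3756] yaw -6.455289503036441 {'heater': array([-191.6,   -8.4]), 'heater_corner_left': array([-252.2,   79. ]), 'heater_corner_right': array([-270.2,  -80. ]), 'heater_back_left': array([-112.5,   68.2]), 'heater_back_right': array([-131.6, -100.7])}
```

{"api": "servo_tool", "payload": {"commands": [[0,0,2.5,0,0,0,1],[0,0,2.8,0,0,0,1],[0,0,2.8,0,0,0,1],[0,0,2.8,0,0,0,1],[0,0,2.2,0,0,0,1],[0,0,1.4,0,0,0,1],[0,0,0,0,0,0,1],[0,0.4,0,0,0,0,1],[0,0.4,0,0,0,0,1],[0,0.4,0,0,0,0,1],[0,0.4,0,0,0,0,1],[0,0,0,0,0,0,1]]}}

```text
clock: 15.32
tcp_pos: [0.4004, -0.1851, 0.0479]
tcp_rot: [[0.123, 0.992, -0.006], [0.992, -0.123, -0.001], [-0.002, -0.005, -1.0]]
force: [-14.8, -1.8, 11.7]
finger_gap: 0.0006
gripper_force: 7.5
```

{"api": "servo_tool", "payload": {"commands": [[0.03,0.5,0,0,0,0,1],[0.03,0.5,0,0,0,0,1],[0.03,0.5,0,0,0,0,1],[0.03,0.4,0,0,0,0,1]]}}

```text
clock: 15.65
tcp_pos: [0.4192, -0.1871, 0.0479]
tcp_rot: [[0.123, 0.992, -0.005], [0.992, -0.123, -0.003], [-0.003, -0.005, -1.0]]
force: [-17.5, -5.8, 9.9]
finger_gap: 0.0003
gripper_force: 8.3
```

```bash
python3 -c "
from h import *
heater(v=False)"
```

```text
t 15.65 tcp [ 0.4192 -0.1871  0.0479] yaw 82.91651301953583 F [-17.5236  -5.8447   9.8524] gap 0.0002637071340285275
tcp bay [-265.4148  -80.5629] 0.047926114894903095
HEATER bay [-176.8799   -1.0332] yaw -1.730530398617189 {'heater': array([-176.9,   -1. ]), 'heater_corner_left': array([-244.4,   81. ]), 'heater_corner_right': array([-249.3,  -78.9]), 'heater_back_left': array([-104.3,   81.8]), 'heater_back_right': array([-109.5,  -88.1])}
```

{"api": "servo_tool", "payload": {"commands": [[0.0,0.5,-0.1,0,0,0,1],[0.0,0.5,0,0,0,0,1],[0.0,0.5,0,0,0,0,1],[0.0,0.5,0,0,0,0,1],[0,0.2,0,0,0,0,1]]}}

```text
clock: 16.97
tcp_pos: [0.4409, -0.1888, 0.048]
tcp_rot: [[0.123, 0.992, -0.006], [0.992, -0.123, -0.001], [-0.001, -0.005, -1.0]]
force: [-14.0, -3.8, 4.1]
finger_gap: 0.0003
gripper_force: 6.9
```

```bash
python3 -c "
from h import *
heater(v=False)"
```

```text
t 16.9667 tcp [ 0.4409 -0.1888  0.048 ] yaw 82.91682551858958 F [-14.0403  -3.8497   4.1291] gap 0.0002699684190228781
tcp bay [-243.6324  -79.5577] 0.04801307420899088
HEATER bay [-159.3561    5.2459] yaw 1.1397005884748976 {'heater': array([-159.4,    5.2]), 'heater_corner_left': array([-230.9,   83.8]), 'heater_corner_right': array([-227.8,  -76.1]), 'heater_back_left': array([-91.1,  91.6]), 'heater_back_right': array([-87.7, -78.3])}
```

{"api": "servo_tool", "payload": {"commands": [[0.0,0.5,0,0,0,0,1],[0.0,0.5,0,0,0,0,1],[0.0,0.5,0,0,0,0,1],[0,0,0,0,0,0,1],[0,-1,0,0,0,0,1],[0,-1.8,0,0,0,0,1],[0,0,-2.5,0,0,0,1],[0,0,-2.5,0,0,0,1],[0,0,-2,0,0,0,1],[4,0,0,0,0,0,1],[4,0,0,0,0,0,1],[4,0,0,0,0,0,1]]}}

```text
clock: 18.87
tcp_pos: [0.4461, -0.067, 0.1198]
tcp_rot: [[0.127, 0.992, 0.004], [0.992, -0.127, -0.002], [-0.001, 0.004, -1.0]]
force: [1.2, 0.2, 0.1]
finger_gap: 0.0004
gripper_force: 0.0
```

{"api": "servo_tool", "payload": {"commands": [[4,0,0,0,0,0,1],[0,0,0,0,0,0,1]]}}

```text
clock: 19.03
tcp_pos: [0.4504, -0.0222, 0.1188]
tcp_rot: [[0.118, 0.993, 0.002], [0.993, -0.118, 0.002], [0.002, 0.002, -1.0]]
force: [0.9, -0.3, 0.0]
finger_gap: 0.0005
gripper_force: 0.0
```

```bash
python3 -c "
from h import *
heater(('top',))"
```

```text
t 19.0333 tcp [ 0.4504 -0.0222  0.1188] yaw 83.21566015879053 F [ 0.9321 -0.3056  0.0274] gap 0.0004568357664874765
tcp bay [-254.8157   86.9828] 0.118827391080091
   top heater [-152.7244    9.5747] res [-0.6736 -3.2921]
   top heater_corner_left [-239.3117 -330.8306] res [  3.5431 239.5884]
   top heater_corner_right [-213.3701  -79.0788] res [ 0.2473 -2.6223]
   top heater_back_left [-93.8057  96.881 ] res [-1.1971  1.0667]
HEATER bay [-153.7007    4.8035] yaw 7.306578851453399 {'heater': array([-153.7,    4.8]), 'heater_corner_left': array([-233.3,   75.3]), 'heater_corner_right': array([-213. ,  -83.4]), 'heater_back_left': array([-95.1,  98. ]), 'heater_back_right': array([-73.5, -70.6])}
```

{"api": "servo_tool", "payload": {"commands": [[-0.2,-1.0,0,0,0,0,1],[0,0,2.6,0,0,0,1],[0,0,2.6,0,0,0,1],[0,0,1.8,0,0,0,1],[0,0,0,0,0,0,1],[0,0.4,0,0,0,0,1],[0,0.4,0,0,0,0,1],[0,0.4,0,0,0,0,1],[0,0.4,0,0,0,0,1]]}}

```text
clock: 20.08
tcp_pos: [0.4571, -0.0313, 0.0492]
tcp_rot: [[0.125, 0.992, 0.003], [0.992, -0.125, -0.001], [-0.001, 0.003, -1.0]]
force: [-0.2, 0.4, -0.4]
finger_gap: 0.0008
gripper_force: 0.0
```

{"api": "servo_tool", "payload": {"commands": [[-0.02,0.5,0,0,0,0,1],[-0.02,0.5,0,0,0,0,1],[-0.02,0.5,0,0,0,0,1],[-0.02,0.5,0,0,0,0,1],[-0.02,0.5,0,0,0,0,1],[0,0,0,0,0,0,1]]}}

```text
clock: 20.58
tcp_pos: [0.4768, -0.0323, 0.047]
tcp_rot: [[0.124, 0.992, -0.009], [0.992, -0.124, 0.005], [0.003, -0.01, -1.0]]
force: [-12.6, 8.0, 8.9]
finger_gap: -0.0001
gripper_force: 6.6
```

```bash
python3 -c "
from h import *
heater(('top',))"
```

```text
t 20.5833 tcp [ 0.4768 -0.0323  0.047 ] yaw 82.89742288555195 F [-12.5555   7.9732   8.936 ] gap -7.756748099875944e-05
tcp bay [-227.3612   80.1612] 0.04699551565644387
   top heater [-137.3736   13.5594] res [-0.4592 -7.135 ]
   top heater_corner_right [-204.7243  -81.7906] res [0.9208 3.0013]
   top heater_back_left [-71.764   92.9566] res [-0.5234  0.4126]
HEATER bay [-137.9268    4.963 ] yaw 2.9455131772603473 {'heater': array([-137.9,    5. ]), 'heater_corner_left': array([-211.9,   81.3]), 'heater_corner_right': array([-203.7,  -78.5]), 'heater_back_left': array([-72.4,  93.4]), 'heater_back_right': array([-63.7, -76.3])}
```

{"api": "servo_tool", "payload": {"commands": [[0,0.5,-0.05,0,0,0,1],[0,0.5,0,0,0,0,1],[0,0.5,0,0,0,0,1],[0,0.5,0,0,0,0,1],[0,0.5,0,0,0,0,1],[0,0.5,0,0,0,0,1],[0,0,0,0,0,0,1],[0,-1.2,0,0,0,0,1],[0,-2.0,0,0,0,0,1],[0,0,-2.5,0,0,0,1],[0,0,-2.5,0,0,0,1],[0,0,-2.2,0,0,0,1]]}}

```text
clock: 21.88
tcp_pos: [0.4783, -0.0344, 0.1218]
tcp_rot: [[0.125, 0.992, 0.001], [0.992, -0.125, -0.0], [-0.0, 0.001, -1.0]]
force: [0.4, -0.5, 0.2]
finger_gap: 0.0005
gripper_force: 0.0
```

{"api": "servo_tool", "payload": {"commands": [[-4,0,0,0,0,0,1],[-4,0,0,0,0,0,1],[-4,0,0,0,0,0,1],[-4,0,0,0,0,0,1],[0,0,0,0,0,0,1]]}}

```text
clock: 22.3
tcp_pos: [0.4584, -0.1998, 0.1218]
tcp_rot: [[0.13, 0.992, 0.003], [0.992, -0.13, -0.005], [-0.004, 0.003, -1.0]]
force: [0.1, -0.4, -0.1]
finger_gap: 0.0001
gripper_force: 0.0
```

```bash
python3 -c "
from h import *
heater(('top',))"
```

```text
t 22.3 tcp [ 0.4584 -0.1998  0.1218] yaw 82.52899389885273 F [ 0.0595 -0.3891 -0.06  ] gap 0.00012068326954666093
tcp bay [-224.9377  -88.3203] 0.12182584734326819
   top heater [-118.0834    0.389 ] res [ 0.6915 -1.2928]
   top heater_corner_left [-180.7731   85.715 ] res [2.7977 0.5564]
   top heater_corner_right [-195.6927  -72.5143] res [-0.2964 -0.0322]
   top heater_back_left [-34.4308  74.4856] res [-3.1764  0.5744]
HEATER bay [-117.2297   -1.2071] yaw -6.658284698180851 {'heater': array([-117.2,   -1.2]), 'heater_corner_left': array([-177.5,   86.4]), 'heater_corner_right': array([-196. ,  -72.6]), 'heater_back_left': array([-37.8,  75.1]), 'heater_back_right': array([-57.6, -93.8])}
```

{"api": "servo_tool", "payload": {"commands": [[0.4,0,0,0,0,0,1],[0,0,2.6,0,0,0,1],[0,0,2.6,0,0,0,1],[0,0,2.0,0,0,0,1],[0,0,0,0,0,0,1],[0,0.4,0,0,0,0,1],[0,0.4,0,0,0,0,1],[0,0.5,0,0,0,0,1],[0,0.5,0,0,0,0,1],[0,0.5,0,0,0,0,1],[0,0.5,0,0,0,0,1],[0,0.5,0,0,0,0,1]]}}

```text
clock: 23.6
tcp_pos: [0.4889, -0.1949, 0.0498]
tcp_rot: [[0.123, 0.992, -0.008], [0.992, -0.123, -0.002], [-0.003, -0.007, -1.0]]
force: [-20.0, -4.5, 14.1]
finger_gap: 0.0004
gripper_force: 10.0
```

{"api": "servo_tool", "payload": {"commands": [[0,0.5,-0.1,0,0,0,1],[0,0.5,0,0,0,0,1],[0,0.5,0,0,0,0,1],[0,0,0,0,0,0,1]]}}

```text
clock: 23.93
tcp_pos: [0.5049, -0.1964, 0.0498]
tcp_rot: [[0.124, 0.992, -0.005], [0.992, -0.124, -0.001], [-0.002, -0.004, -1.0]]
force: [-10.4, -4.4, 4.9]
finger_gap: 0.0003
gripper_force: 4.9
```

```bash
python3 -c "
from h import *
heater(('top',))"
```

```text
t 23.9333 tcp [ 0.5049 -0.1964  0.0498] yaw 82.88503496297662 F [-10.4025  -4.4442   4.8752] gap 0.00026493425572074274
tcp bay [-179.1481  -79.1606] 0.049824755536256725
   top heater [-92.5193  -0.0149] res [-2.1963  1.4226]
   top heater_corner_left [-169.362    79.6437] res [ 0.6871 -0.5772]
   top heater_corner_right [-161.8496  -78.8648] res [-0.1527 -1.5622]
   top heater_back_left [-31.975   88.1472] res [1.8939 0.8487]
HEATER bay [-95.3351   1.809 ] yaw 2.3103184578722353 {'heater': array([-95.3,   1.8]), 'heater_corner_left': array([-168.5,   78.9]), 'heater_corner_right': array([-162.1,  -80.9]), 'heater_back_left': array([-28.8,  89.6]), 'heater_back_right': array([-22. , -80.3])}
```

{"api": "servo_tool", "payload": {"commands": [[0,-0.8,0,0,0,0,1],[0,-1.4,0,0,0,0,1],[0,0,-2.5,0,0,0,1],[0,0,-2.5,0,0,0,1],[0,0,-2,0,0,0,1],[4,0,0,0,0,0,1],[4,0,0,0,0,0,1],[4,0,0,0,0,0,1],[3.8,0,0,0,0,0,1],[0,0,0,0,0,0,1],[0,0,2.5,0,0,0,1],[0,0,2.5,0,0,0,1]]}}

```text
clock: 25.23
tcp_pos: [0.5066, -0.0358, 0.0712]
tcp_rot: [[0.123, 0.992, 0.007], [0.992, -0.123, -0.002], [-0.001, 0.007, -1.0]]
force: [-0.5, -0.2, -0.9]
finger_gap: 0.0005
gripper_force: 0.0
```

{"api": "servo_tool", "payload": {"commands": [[0,0,2.1,0,0,0,1],[0,0.4,0,0,0,0,1],[0,0.4,0,0,0,0,1],[0,0.4,0,0,0,0,1],[0,0.5,0,0,0,0,1],[0,0.5,0,0,0,0,1],[0,0.5,0,0,0,0,1],[0,0.5,0,0,0,0,1],[0,0,0,0,0,0,1]]}}

```text
clock: 25.98
tcp_pos: [0.5339, -0.038, 0.0496]
tcp_rot: [[0.124, 0.992, -0.007], [0.992, -0.124, 0.004], [0.003, -0.007, -1.0]]
force: [-13.7, 7.7, 11.9]
finger_gap: 0.0005
gripper_force: 8.0
```

```bash
python3 -c "
from h import *
heater(('top',))"
```

```text
t 25.9833 tcp [ 0.5339 -0.038   0.0496] yaw 82.86301400756214 F [-13.7219   7.7393  11.8925] gap 0.0004701063918691694
tcp bay [-169.989    81.6284] 0.0496011825690393
   top heater [-83.4849   6.1018] res [-2.6973 -3.9678]
   top heater_corner_right [-161.7768  -79.3438] res [0.8973 1.0676]
   top heater_back_left [-17.5615  78.9952] res [1.4889 1.915 ]
HEATER bay [-87.6995  -0.0979] yaw -1.9453028724127992 {'heater': array([-87.7,  -0.1]), 'heater_corner_left': array([-154.9,   82.2]), 'heater_corner_right': array([-160.4,  -77.7]), 'heater_back_left': array([-14.9,  82.5]), 'heater_back_right': array([-20.6, -87.4])}
```

{"api": "servo_tool", "payload": {"commands": [[0,0.5,-0.1,0,0,0,1],[0,0.4,0,0,0,0,1],[0,0,0,0,0,0,1],[0,-1.2,0,0,0,0,1],[0,-2,0,0,0,0,1],[0,0,-2.5,0,0,0,1],[0,0,-2.5,0,0,0,1],[0,0,-2,0,0,0,1],[-4,0,0,0,0,0,1],[-4,0,0,0,0,0,1],[-4,0,0,0,0,0,1],[-3.8,0,0,0,0,0,1]]}}

```text
clock: 27.28
tcp_pos: [0.4944, -0.1965, 0.1219]
tcp_rot: [[0.124, 0.992, 0.004], [0.992, -0.124, -0.003], [-0.002, 0.004, -1.0]]
force: [1.1, 0.1, -0.7]
finger_gap: 0.0003
gripper_force: 0.0
```

{"api": "servo_tool", "payload": {"commands": [[0,0,0,0,0,0,1],[0,0,2.5,0,0,0,1],[0,0,2.5,0,0,0,1],[0,0,2.0,0,0,0,1],[0,0.4,0,0,0,0,1],[0,0.4,0,0,0,0,1],[0,0.4,0,0,0,0,1],[0,0.4,0,0,0,0,1],[0,0.4,0,0,0,0,1],[0,0.4,0,0,0,0,1],[0,0,0,0,0,0,1]]}}

```text
clock: 28.2
tcp_pos: [0.5152, -0.197, 0.0507]
tcp_rot: [[0.123, 0.992, -0.007], [0.992, -0.123, 0.0], [-0.001, -0.007, -1.0]]
force: [-15.2, 0.3, 12.9]
finger_gap: 0.0003
gripper_force: 8.1
```

```bash
python3 -c "
from h import *
heater(('top',))"
```

```text
t 28.2 tcp [ 0.5152 -0.197   0.0507] yaw 82.90753780208225 F [-15.1634   0.2509  12.9014] gap 0.0002701136543383581
tcp bay [-168.8646  -78.4368] 0.05069720863083285
   top heater [-81.5436   1.806 ] res [2.1104 1.6644]
   top heater_corner_left [-142.3773   88.8257] res [-1.343  -0.8367]
   top heater_corner_right [-153.2379  -72.7977] res [-0.4067  0.3621]
   top heater_back_left [-3.5075 87.1163] res [-0.8335 -1.9585]
HEATER bay [-79.3221   3.5581] yaw -3.2371562435805745 {'heater': array([-79.3,   3.6]), 'heater_corner_left': array([-144.7,   87.4]), 'heater_corner_right': array([-153.7,  -72.4]), 'heater_back_left': array([-4.6, 84.5]), 'heater_back_right': array([-14.2, -85.3])}
```

{"api": "servo_tool", "payload": {"commands": [[0,0.4,-0.1,0,0,0,1],[0,0.4,0,0,0,0,1],[0,0.3,0,0,0,0,1],[0,0,0,0,0,0,1]]}}

```text
clock: 28.83
tcp_pos: [0.5255, -0.199, 0.0508]
tcp_rot: [[0.124, 0.992, -0.007], [0.992, -0.124, -0.001], [-0.002, -0.007, -1.0]]
force: [-14.2, -3.0, 7.9]
finger_gap: 0.0004
gripper_force: 7.3
```

{"api": "servo_tool", "payload": {"commands": [[0,0.2,0,0,0,0,1],[0,0,0,0,0,0,1]]}}

```text
clock: 29.0
tcp_pos: [0.5261, -0.1993, 0.0508]
tcp_rot: [[0.123, 0.992, -0.011], [0.992, -0.123, -0.001], [-0.002, -0.01, -1.0]]
force: [-19.7, -4.5, 11.8]
finger_gap: 0.0004
gripper_force: 10.4
```

{"api": "servo_tool", "payload": {"commands": [[0,-1.2,0,0,0,0,1],[0,-1.4,0,0,0,0,1],[0,0,-2.5,0,0,0,1],[0,0,-2.5,0,0,0,1],[0,0,-2,0,0,0,1],[4,0,0,0,0,0,1],[4,0,0,0,0,0,1],[4,0,0,0,0,0,1],[4,0,0,0,0,0,1],[0,0,0,0,0,0,1],[0,0,2.5,0,0,0,1],[0,0,2.5,0,0,0,1]]}}

```text
clock: 30.0
tcp_pos: [0.5269, -0.0362, 0.0724]
tcp_rot: [[0.122, 0.992, 0.006], [0.992, -0.122, -0.002], [-0.001, 0.007, -1.0]]
force: [0.2, -0.8, -0.8]
finger_gap: 0.0005
gripper_force: 0.0
```

{"api": "servo_tool", "payload": {"commands": [[0,0,2.0,0,0,0,1],[0,0.4,0,0,0,0,1],[0,0.4,0,0,0,0,1],[0,0.4,0,0,0,0,1],[0,0.4,0,0,0,0,1],[0,0,0,0,0,0,1]]}}

```text
clock: 30.5
tcp_pos: [0.5423, -0.039, 0.0522]
tcp_rot: [[0.125, 0.992, 0.004], [0.992, -0.125, -0.001], [-0.001, 0.004, -1.0]]
force: [0.8, -0.3, -0.8]
finger_gap: 0.0005
gripper_force: 0.0
```

{"api": "servo_tool", "payload": {"commands": [[0,0.4,0,0,0,0,1],[0,0,0,0,0,0,1]]}}

```text
clock: 30.67
tcp_pos: [0.5451, -0.0391, 0.0511]
tcp_rot: [[0.125, 0.992, 0.002], [0.992, -0.125, -0.0], [-0.0, 0.002, -1.0]]
force: [0.0, -0.2, -0.5]
finger_gap: 0.0001
gripper_force: 0.0
```

{"api": "servo_tool", "payload": {"commands": [[0,0.2,0,0,0,0,1],[0,0.2,0,0,0,0,1],[0,0,0,0,0,0,1]]}}

```text
clock: 30.92
tcp_pos: [0.5467, -0.039, 0.0503]
tcp_rot: [[0.124, 0.992, -0.004], [0.992, -0.124, 0.0], [0.0, -0.004, -1.0]]
force: [-6.3, -0.1, 6.2]
finger_gap: 0.0005
gripper_force: 3.5
```

{"api": "servo_tool", "payload": {"commands": [[0,0.2,0,0,0,0,1],[0,0,0,0,0,0,1]]}}

```text
clock: 31.08
tcp_pos: [0.5467, -0.039, 0.0502]
tcp_rot: [[0.124, 0.992, -0.009], [0.992, -0.124, 0.001], [-0.0, -0.009, -1.0]]
force: [-14.9, 0.5, 13.9]
finger_gap: 0.0004
gripper_force: 8.0
```

{"api": "servo_tool", "payload": {"commands": [[0,0.2,0,0,0,0,1],[0,0,0,0,0,0,1]]}}

```text
clock: 31.25
tcp_pos: [0.5467, -0.039, 0.0502]
tcp_rot: [[0.123, 0.992, -0.014], [0.992, -0.123, 0.002], [-0.0, -0.014, -1.0]]
force: [-22.9, 1.2, 21.7]
finger_gap: 0.0003
gripper_force: 12.6
```

{"api": "servo_tool", "payload": {"commands": [[0,-1.2,0,0,0,0,1],[0,-2,0,0,0,0,1],[0,0,-2.5,0,0,0,1],[0,0,-3,0,0,0,1],[0,0,-3,0,0,0,1],[0,0,-3,0,0,0,1],[0,0,-3,0,0,0,1],[0,-0.5,-1,0,0,0,1],[0,-2.5,0,0,0,0,1],[0,-3,0,0,0,0,1],[0,0,0,0,0,0,1]]}}

```text
clock: 32.17
tcp_pos: [0.4556, -0.0268, 0.2027]
tcp_rot: [[0.124, 0.992, -0.006], [0.992, -0.124, 0.002], [0.001, -0.006, -1.0]]
force: [-0.7, 0.5, -0.4]
finger_gap: 0.0004
gripper_force: 0.0
```

```bash
python3 - <<'E'
from h import *
heater(('top','scene'))
im=cv2.imread(sorted(__import__('glob').glob('pics/top_*.png'),key=__import__('os').path.getmtime)[-1])
cv2.imwrite("pics/end.png",cv2.resize(im[160:320,180:420],None,fx=3.3,fy=3.3,interpolation=cv2.INTER_CUBIC))
E
```

```text
t 32.1667 tcp [ 0.4556 -0.0268  0.2027] yaw 82.86570073679815 F [-0.7077  0.4943 -0.4244] gap 0.00040314950356114417
tcp bay [-249.0753   83.0877] 0.20267746381597873
   top heater [-63.6692   5.6304] res [-4.038  -2.6482]
   top heater_corner_left [-141.1931   79.4815] res [1.3832 1.6726]
   top heater_corner_right [-141.8102  -80.2945] res [3.2988 1.6557]
   top heater_back_left [ 6.86   87.9044] res [-4.181   0.1509]
   scene heater [-73.4677   1.2668] res [3.7988 0.9032]
   scene heater_corner_left [-138.7647   81.1932] res [-0.33    0.3236]
   scene heater_corner_right [ 82.9414 168.7949] res [-143.4413 -160.5794]
   scene heater_back_left [-3.0737 88.9687] res [ 2.1421 -0.4867]
   scene heater_back_right [  1.8185 -83.3811] res [0.3309 1.033 ]
HEATER bay [-68.5342   2.4398] yaw 0.5681000974717857 {'heater': array([-68.5,   2.4]), 'heater_corner_left': array([-139.3,   81.7]), 'heater_corner_right': array([-137.7,  -78.3]), 'heater_back_left': array([ 0.6, 88.1]), 'heater_back_right': array([  2.3, -81.9])}
```

View pics/end.png

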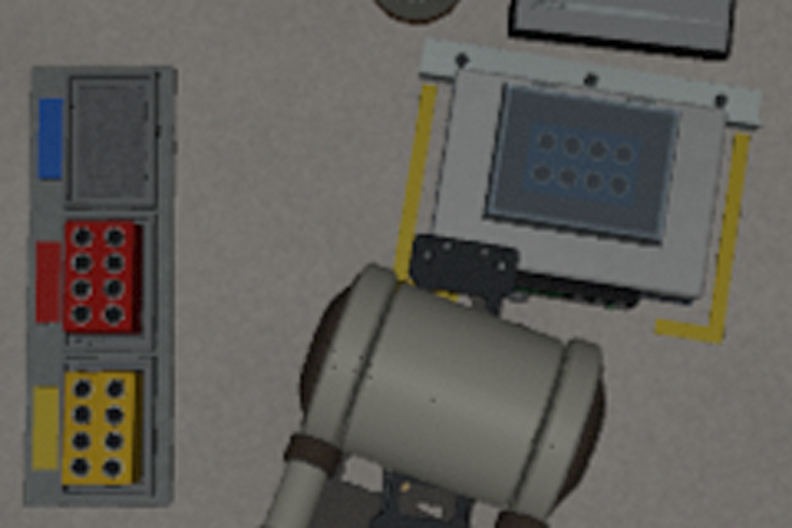

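The crop shows the heater flush against the rail and between the yellow tapes, with gaps of about 15–20 px on each side. The red block is in the red tray at (277,100) and the yellow block is in its own. The arm is clear, so I'm handing in.

```bash
python3 -c "
from h import *
print(r.close_job())"
```

```text
the job is handed in; nothing more can be done
None
```

I handed the job in at about 33 s of the 64 s allowed, and no verdict was returned: the red block is released in the red-labelled tray, and by my measurement the heater sits flush against the rail, about 0.6° out of square and 2 mm off the bay's middle line.

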